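Bench-check a roller-lever limit switch both ways

TASK

Check the blue roller-lever limit switch on the bench by hand, one side and then the other: push its roller arm over to the left (as the switch is seen from its arm side, where the robot stands) until it clicks and hold it there for a moment, let it spring back upright, then push it to the right until it clicks, hold it a moment, and let it go. Feel for the click and stop right there: if the arm is forced on past the click, the pointer on top runs from green into red and the switch is spoilt. Leave the multimeter, the drink can and the screwdriver beside it where they are.

Things in the scene. Friction and masses are not known exactly. Their poses are not given: they have to be found in the camera images.
- switch: Limit switch bolted to the bench, fixed: steel foot plate 120 x 130 x 8 mm, grey body, blue head 58 (x) x 74 (y) mm, its top 120 mm up (dial and pointer to 130 mm). Origin: centre of the plate's underside, on the bench. Its -x face carries the roller arm and looks towards the robot (within 0.45 rad); +y is left as seen from there, z up.
- roller_arm (a joint): Swing of the roller arm in rad about its pivot, in the switch's y-z plane: 0 = upright, positive = towards the switch's +y (left), stops at -1.1 and 1.1. A spring of about 0.4 N m per rad brings it back to 0 by itself. The click comes somewhere between 0.22 and 0.76 rad, set differently in every switch: early on one side means late on the other.
- roller (a point): Centre of the black roller on the arm's end: diameter 23 mm, 16 mm long along the switch's x, 55 mm in front (-x) of the switch's origin, 75 mm from the pivot; 165 mm above the bench when upright, about 137 mm at 0.9 rad. Room for fingers from above on either side of it.
- pivot (a point): Point on the arm's pivot axis (along the switch's x, 90 mm up), straight below the upright roller. Felt when pushing the roller sideways: the force grows about 1 N per 14 mm, then steeply by 3 to 7 N within 10 mm, to a peak of 4 to 12 N; then it drops by 2 to 4 N within 6 mm: the click. About 4 mm further on it rises steeply again: that is the forbidden overtravel.
- pointer (a joint): Trip pointer (black, 20 mm long) on the white dial on top of the head, moved by the switch's mechanism; rad: 0 = at rest on white, it starts to move as the force rises steeply; 0.46 to 0.85 = on green, tripped (0.5 to 0.7 just after the click); above 0.85 = in the red, overtravelled.
- meter: Bystander: green multimeter lying flat, 165 x 78 x 47 mm, on the right of the switch. Origin: centre of its underside.
- can_mid (a point): Bystander: black drink can standing upright, 66 mm across, 115 mm high, on the left of the switch. The point is its centre, half-way up.
- driver: Bystander: black-handled screwdriver lying on the bench in front of the switch, 206 mm long, 31 mm high. Origin: centre of its underside.
Mind the look-alikes: they are no part of the job. There is more than one size of the switch; the one meant has the size given above.

How it is judged:
On the way, in this order (a step that is already met when the one before it is completed fails the run):
1. the arm is swung to the left and the switch has tripped (pointer on green) (value of joint roller_arm above 0.15 rad and value of joint pointer above 0.46 rad), for 0.3 s.
2. the arm has come back upright and the pointer to white (value of joint roller_arm between -0.12 and 0.12 rad and value of joint pointer below 0.2 rad), for 0.1 s.
3. the arm is swung to the right and the switch has tripped (pointer on green) (value of joint roller_arm below -0.15 rad and value of joint pointer above 0.46 rad), for 0.3 s.
At the end, for the whole second after the job is handed in: The arm has been tripped to the left, let back, and tripped to the right, each for at least 0.3 s; at the end the arm stands free and upright (within 0.08 rad) with the pointer back on white (below 0.2 rad) (value of joint roller_arm between -0.08 and 0.08 rad and value of joint pointer below 0.2 rad); the robot touches nothing.
It fails at once if the arm is forced past the click into overtravel (pointer in the red, beyond 0.85 rad) (value of joint pointer above 0.85 rad).
It fails at once if the multimeter is moved more than 15 mm (distance of meter from where it was at the start of the episode above 0.015 m).
It fails at once if the drink can is moved more than 15 mm (distance of can_mid from where it was at the start of the episode above 0.015 m).
It fails at once if the screwdriver is moved more than 15 mm (distance of driver from where it was at the start of the episode above 0.015 m).
It also fails if it takes over 67 s, if anything falls off the work surface, if the arm or the gripper's body presses on something with over 40 N, if the wrist force passes 120 N, or if a joint passes its speed limit or range.

ROBOT

A 6-joint arm with a two-finger parallel gripper is mounted at the origin on a cart in front of the work surface, level with it; the furniture and walls round the work are solid. World frame = base frame: x ahead of the robot, y to its left, z up, the work surface at z = 0. Lengths are in m, angles in rad, forces in N, time in s.
With the tool pointing down it reaches from about 0.25 to 0.725 m from the base axis. Payload 4 kg.
Tool frame: the origin (TCP) lies at the very end of the fingers, on their centre line; the grasp point (between the pads) lies 19 mm behind it; z points along the fingers, y is the line along which they close (so a half turn about z gives the same grasp; the last joint's range is limited). The gripper opens to 85 mm and grips with 20 to 120 N. Pads are 22 mm wide; open, the fingers measure 114 mm over their backs; the gripper's body (76 mm by 85 mm) begins 54 mm behind the grasp point. The pads swing forward as they close: fully open they stand 13 mm farther back than shut.
Start: joints at [1.121, 0.241, 0.005, 1.335, 0, 1.571], TCP at [0.217, 0.45, 0.231] pointing down, gripper open.
Joint ranges: [-2.72, 2.72], [-1.05, 1.87], [-1.09, 1.28], [-1.99, 2.15], [-1.42, 1.44], [-3.14, 3.14]. Speed limits (rad/s): [2.79, 2.79, 3.14, 3.14, 3.14, 3.14].

INTERFACE

Orientations are given as a unit quaternion [w, x, y, z].
In Python, from station import arm gives the robot as it stands. The module is installed in compiled form; this text tells all that it offers.
- The arm moves only by the shell command python3 -m inch 'ROWS' [OPENING] [FORCE]. ROWS is JSON, a list of rows, each a list of 2 entries, a list of its own where there are three numbers: the shift along the tool's x, y, z in cm, then the turn, a rotation vector about the tool's x, y, z in degrees. In form: [[[x, y, z], [rx, ry, rz]], ...]. A call has 1 to 20 rows; each row is the pose to reach, as a shift and turn from the pose commanded when the call began, along the tool's axes at that moment; what a row does not reach only later rows make up. A row lasts 1/12 s, in which the tool goes at most 41.7 mm and 7.16 degrees, less where a joint would pass 70% of its speed; a pose out of reach is approached as far as the arm can. A call with a gripper value outside its range is refused whole. OPENING is the closure in counts, from 0 (fully open) to 255 (shut), set as the call begins (- or left out, the last holds). The fingers move at their own pace and stop on an object; FORCE is the grip in N (left out, the last holds). Time passes only in rows, so rows that repeat a pose let the fingers close. It gives the time, the measured TCP pose, the force, the opening and the grip force at its end, in the units of the state.
- arm.sense(): the state, without advancing time (a new reading comes with each control period).
- arm.camera(name): name is "side" or "top" or "wrist"; returns a dict with "pixels" (420x560x3 uint8, red, green, blue), "mtx" (3x3 intrinsics, pixels), "xyz" and "rotation" of the camera in the world. Camera axes: x right, y up, looking along -z (the intrinsics and any distortion apply to the point x, -y, -z); pixel columns grow to the right and rows downward; lengths in m; the calibration is good to about 2 mm. The wrist camera is an equidistant fisheye: a pixel r from the principal point sees the ray r / f radians off the axis. A picture is of the moment at which its call begins. There is no depth.
- arm.sign_off(): hands the job in; it is judged then, once.
Trained networks look in the newest picture that a camera, given by its name, has taken for a name from the list of things; names that differ only in an ending like _2 or _b are one class to them, and where a whole thing is asked for, a point or a joint stands for the part that bears it (a point fixed in the world has none). Each returns a list of dicts, best first, with "score" (0 to 1); they miss things now and then, are a little off and sometimes report something else, mostly with a low value. They report only what shows in the picture. A call takes as long as a camera call. They do not tell look-alikes from the thing itself.
- arm.look_for(camera, thing): "rect" ([left, top, right, bottom] in pixels, round what is visible of it).
The state is a dict: "t": time; "joint_positions": joint angles; "joint_velocities": joint speeds; "joint_efforts": joint torques, N m; "ee_pos": TCP position; "orientation": TCP orientation; "wrist_force": force on the tool from outside, world axes, zero at the start; "ft_torque": the same for the moment, N m; "opening": opening from 0.0 (shut) to 1.0 (fully open); "grip_force": force on a finger pad.
Only numpy, scipy, OpenCV 4.12 (cv2) and the standard library are available. Lean on these libraries where they do the work, as an engineer would, in place of code of your own. Each camera call takes 0.05 s, during which the arm holds its last target. There are 200 camera calls.

## Working session

There is one attempt and no reset: what is moved stays moved. The work goes in short steps, Python scripts to look and compute and a shell command to move; the robot and the scene stay as the last step left them, time stands still between calls to the robot, and variables do not carry over. Pictures are saved under pics/ and viewed, at most 10 in all, crops included, and the job is handed in when it is done.

```bash
mkdir -p pics; cat > h.py <<'E'
from station import arm
import numpy as np, cv2
def shot(n,f=None):
    c=arm.camera(n)
    if f: cv2.imwrite(f'pics/{f}.png',c['pixels'][:,:,::-1])
    return c
def ray(c,u,v):
    K=np.array(c['mtx']);d=np.array([(u-K[0,2])/K[0,0],-(v-K[1,2])/K[1,1],-1.])
    return np.array(c['xyz']),np.array(c['rotation'])@d
def atz(c,u,v,z):
    o,d=ray(c,u,v);return o+d*(z-o[2])/d[2]
E
python3 - <<'E'
from h import *
np.set_printoptions(precision=3,suppress=True)
for n in ['side','top']:
    c=shot(n,n+'0');print(n,c['xyz'],c['mtx'],c['rotation'])
    for t in ['switch','roller','pointer','meter','can_mid','driver']:
        print(t,[(np.round(r['rect']).astype(int).tolist(),round(r['score'],2)) for r in arm.look_for(n,t)][:4])
print(arm.sense())
a=np.hstack([cv2.imread(f'pics/{n}0.png') for n in ['side','top']])
E
```

```text
side [ 0.15  -1.161  0.933] [[518.619   0.    287.354]
 [  0.    518.619 207.993]
 [  0.      0.      1.   ]] [ 0.866  0.475 -0.08  -0.133]
switch [([256, 191, 295, 251], 0.75), ([350, 216, 421, 328], 0.68)]
roller [([358, 216, 372, 265], 0.9), ([261, 190, 265, 215], 0.53), ([257, 190, 296, 254], 0.48)]
pointer [([384, 241, 397, 247], 0.4)]
meter []
can_mid [([285, 176, 305, 217], 0.55)]
driver [([224, 218, 234, 243], 0.5)]
top [0.475 0.038 1.171] [[440.232   0.    277.776]
 [  0.    440.232 205.305]
 [  0.      0.      1.   ]] [-0.7   -0.02   0.036  0.713]
switch [([342, 108, 422, 187], 0.83), ([225, 193, 288, 247], 0.76)]
roller [([376, 147, 404, 165], 0.77), ([315, 193, 349, 259], 0.41)]
pointer [([226, 192, 286, 250], 0.37)]
meter [([314, 196, 347, 255], 0.85)]
can_mid [([190, 169, 218, 198], 0.67), ([207, 263, 275, 298], 0.4)]
driver [([206, 262, 275, 297], 0.83)]
{'t': 0.7, 'joint_positions': array([1.121, 0.241, 0.005, 1.335, 0.   , 1.571]), 'joint_velocities': array([-0.001,  0.001,  0.001,  0.001, -0.   ,  0.001]), 'joint_efforts': array([ -0.001, -37.208,  25.264,   0.001,  -0.   ,  -0.   ]), 'ee_pos': array([0.217, 0.45 , 0.231]), 'orientation': array([0.   , 0.223, 0.975, 0.   ]), 'wrist_force': array([-0.672,  0.593,  0.398]), 'ft_torque': array([-0.053,  0.04 ,  0.033]), 'grip_force': 0.0, 'opening': 1.0000448779520317}
```

View pics/side0.png

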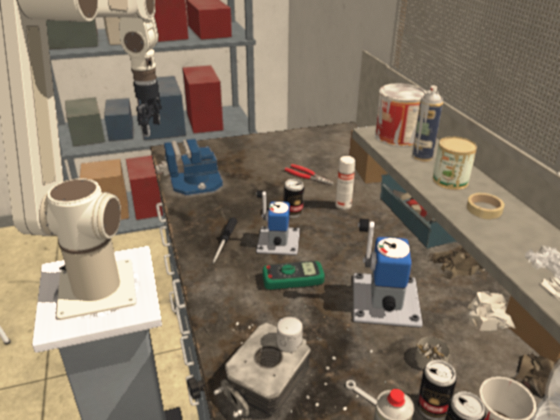

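View pics/top0.png

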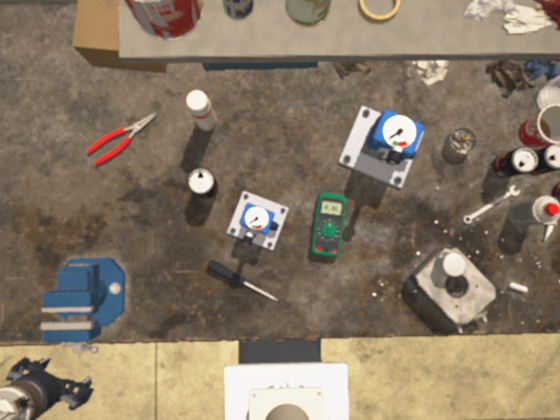

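The switch between the can (top 202,182), meter (330,225) and screwdriver (243,280) is the small one, at top (258,220). Its plate is about 50 px, or 130 mm, so the size fits; the one at (385,145) is too big.

```bash
sed -i 's/^def ray/from scipy.spatial.transform import Rotation as R\ndef rot(c):\n    q=c["rotation"];return R.from_quat([q[1],q[2],q[3],q[0]]).as_matrix()\ndef ray/; s/np.array(c\[.rotation.\])@d/rot(c)@d/' h.py
python3 - <<'E'
from h import *
np.set_printoptions(precision=3,suppress=True)
c=shot('top')
for n,u,v,z in [('can top',202,180,.115),('meter',330,225,.03),('sw plate',257,220,.008),('dial',257,219,.13),('roller',249,238,.165)]:print(n,atz(c,u,v,z))
a=cv2.imread('pics/top0.png')[160:310,180:360]
s=cv2.imread('pics/side0.png')[170:270,200:330]
a=cv2.resize(a,None,fx=4,fy=4,interpolation=cv2.INTER_CUBIC)
cv2.imwrite('pics/topc.png',a)
s=cv2.resize(s,None,fx=5,fy=5,interpolation=cv2.INTER_CUBIC)
cv2.imwrite('pics/sidec.png',s)
E
```

```text
can top [0.622 0.195 0.115]
meter [ 0.511 -0.123  0.03 ]
sw plate [0.528 0.067 0.008]
dial [0.525 0.064 0.13 ]
roller [0.48  0.082 0.165]
```

View pics/topc.png

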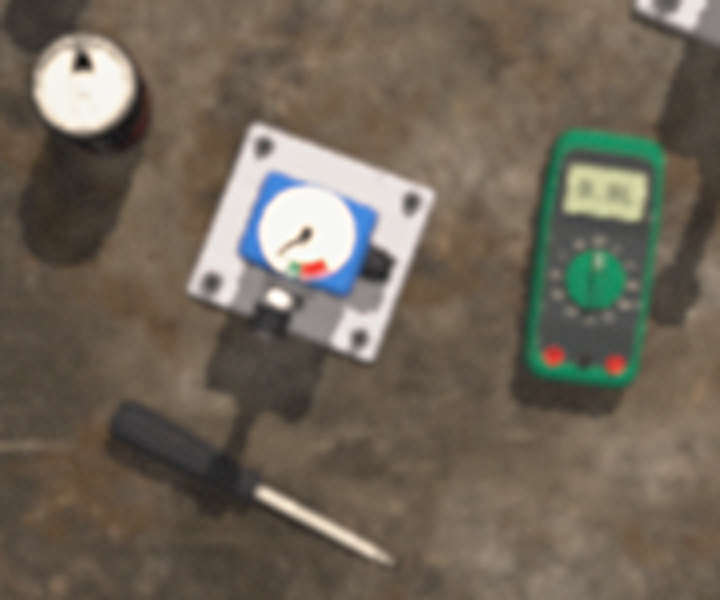

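View pics/sidec.png

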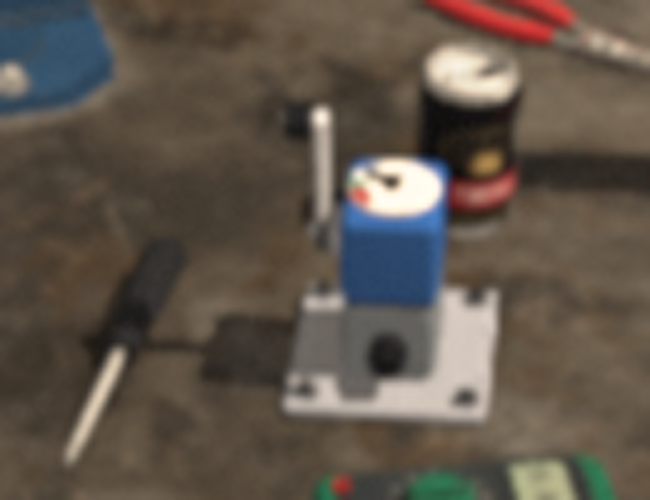

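```bash
cat > goal.py <<'E'
from h import *
np.set_printoptions(precision=4,suppress=True)
def plan(p,yaw):
    """tool delta to TCP p, tool y along +-switch y"""
    s=arm.sense();q=s['orientation'];M=R.from_quat([q[1],q[2],q[3],q[0]]).as_matrix()
    G=[R.from_euler('z',yaw).as_matrix()@np.array(m).T for m in ([[1,0,0],[0,-1,0],[0,0,-1]],[[-1,0,0],[0,1,0],[0,0,-1]])]
    print('M',M[:, :2].T)
    for g in G: print('shift cm',100*M.T@(p-s['ee_pos']),'rotvec deg',np.degrees(R.from_matrix(M.T@g).as_rotvec()))
E
python3 - <<'E'
from goal import *
c=shot('top')
P=np.array([atz(c,180+u/4,160+v/4,.008)[:2] for u,v in [(255,122),(435,192),(372,362),(188,292)]])
print(P,[np.linalg.norm(P[i]-P[i-1]) for i in range(4)])
x=(P[0]-P[3]+P[1]-P[2]); yaw=np.arctan2(x[1],x[0]); o=P.mean(0)
f=lambda l:o+R.from_euler('z',yaw).as_matrix()[:2,:2]@l
print('o',o,'yaw',yaw,'roller',f([-.055,0]),atz(c,180+270/4,160+318/4,.165))
p=f([-.058,0]);plan(np.array([p[0],p[1],.231]),yaw)
E
```

```text
[[ 0.6072  0.1012]
 [ 0.5587 -0.0173]
 [ 0.4474  0.0264]
 [ 0.4955  0.1465]] [np.float64(0.12058276341203165), np.float64(0.12804502705716223), np.float64(0.11952834578712108), np.float64(0.12942649917700166)]
o [0.5272 0.0642] yaw -0.3799288650323126 roller [0.4761 0.0846] [0.4771 0.0855 0.165 ]
M [[-0.9006  0.4347  0.    ]
 [ 0.4347  0.9006  0.0001]]
shift cm [-38.9008 -21.7074   0.0317] rotvec deg [ -0.0012  -0.0095 175.9999]
shift cm [-38.9008 -21.7074   0.0317] rotvec deg [ 0.0062 -0.0008 -4.0001]
```

```bash
python3 -m inch '[[[-10,-5.5,0],[0,0,-1]],[[-20,-11,0],[0,0,-2]],[[-30,-16.5,0],[0,0,-4]],[[-38.9,-21.7,0],[0,0,-4]],[[-38.9,-21.7,0],[0,0,-4]],[[-38.9,-21.7,0],[0,0,-4]],[[-38.9,-21.7,0],[0,0,-4]],[[-38.9,-21.7,0],[0,0,-4]],[[-38.9,-21.7,0],[0,0,-4]],[[-38.9,-21.7,0],[0,0,-4]],[[-38.9,-21.7,0],[0,0,-4]],[[-38.9,-21.7,0],[0,0,-4]],[[-38.9,-21.7,0],[0,0,-4]],[[-38.9,-21.7,0],[0,0,-4]],[[-38.9,-21.7,0],[0,0,-4]],[[-38.9,-21.7,0],[0,0,-4]]]' 0
python3 - <<'E'
from h import *
shot('wrist','w1');print(arm.sense()['ee_pos'],[(n,[(np.round(x['rect']),round(x['score'],2)) for x in arm.look_for('wrist',n)]) for n in('roller','pointer')])
E
```

```text
t: 2.13
ee_pos: [0.4727, 0.0868, 0.2314]
orientation: [-0.0, 0.188, 0.982, 0.0]
wrist_force: [0.3, -0.5, -0.9]
opening: 0.998
grip_force: 0.0
[0.47280319 0.08684202 0.23148072] [('roller', [(array([265., 204., 301., 255.]), 0.72), (array([102., 404., 124., 420.]), 0.64)]), ('pointer', [(array([275., 253., 296., 277.]), 0.68)])]
```

View pics/w1.png

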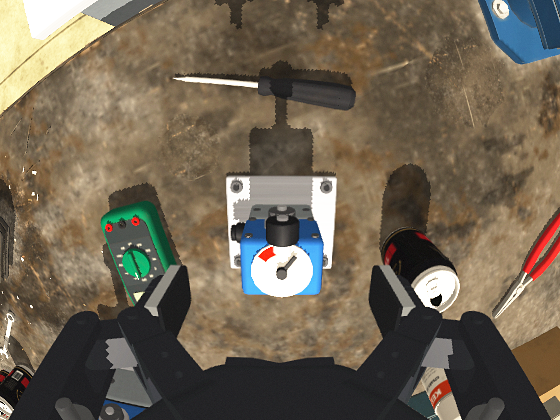

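The roller (283,232) sits midway between the fingers (about 281), the dial is at (282,270), and nothing is in the way. Going down around it.

```bash
python3 -m inch '[[[0,0,3],[0,0,0]],[[0,0,6],[0,0,0]],[[0,0,8],[0,0,0]],[[0,0,9.9],[0,0,0]],[[0,0,9.9],[0,0,0]],[[0,0,9.9],[0,0,0]],[[0,0,9.9],[0,0,0]]]'
python3 -m inch '[[[0,0.8,0],[0,0,0]],[[0,1.6,0],[0,0,0]],[[0,2.5,0],[0,0,0]],[[0,2.5,0],[0,0,0]],[[0,2.5,0],[0,0,0]],[[0,2.5,0],[0,0,0]]]'
python3 - <<'E'
from h import *
shot('wrist','w2')
E
```

```text
t: 2.87
ee_pos: [0.4741, 0.0862, 0.1335]
orientation: [0.001, 0.189, 0.982, 0.0]
wrist_force: [1.2, 0.7, 0.1]
opening: 1.003
grip_force: 0.0
t: 3.37
ee_pos: [0.4826, 0.1092, 0.1324]
orientation: [0.0, 0.189, 0.982, -0.0]
wrist_force: [0.2, 0.3, 0.4]
opening: 0.998
grip_force: 0.0
```

View pics/w2.png

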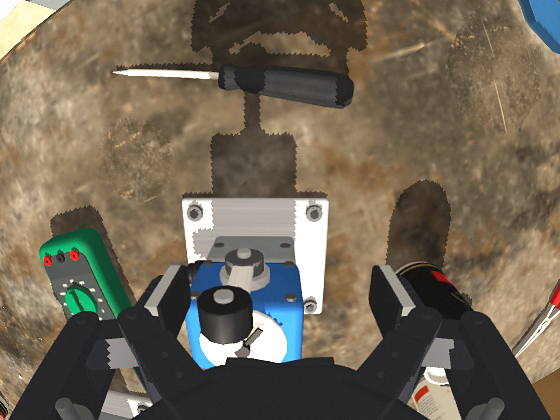

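Fingers are down on both sides. The roller is at (226,312), the right-hand pad is at (180,295) just short of it, and the pointer shows at (249,342). Feeling towards the left now.

```bash
cat > feel.py <<'E'
from h import *
import sys
u=np.array([.371,.929]);F=[];P=[]
for i in range(3):
    c=arm.camera('wrist');s=arm.sense();F.append(-s['wrist_force'][:2]@u);P.append((s['ee_pos'][:2]-[.4762,.085])@u*1e3)
print('t %.2f y %.1f mm  F %.2f  (%s)'%(s['t'],np.mean(P),np.mean(F),np.round(F,1)))
if len(sys.argv)>1: cv2.imwrite('pics/%s.png'%sys.argv[1],c['pixels'][:,:,::-1])
E
python3 feel.py
python3 -m inch '[[[0,0.3,0],[0,0,0]],[[0,0.6,0],[0,0,0]],[[0,1,0],[0,0,0]],[[0,1,0],[0,0,0]]]' >/dev/null; python3 feel.py
python3 -m inch '[[[0,0.2,0],[0,0,0]],[[0,0.4,0],[0,0,0]],[[0,0.4,0],[0,0,0]]]' >/dev/null; python3 feel.py
python3 -m inch '[[[0,0.2,0],[0,0,0]],[[0,0.4,0],[0,0,0]],[[0,0.4,0],[0,0,0]]]' >/dev/null; python3 feel.py
```

```text
t 3.57 y 24.4 mm  F -0.46  ([ 0.1 -1.3 -0.2])
t 4.05 y 34.9 mm  F 0.16  ([ 0.6 -0.5  0.3])
t 4.45 y 38.7 mm  F 0.99  ([0.9 1.1 0.9])
t 4.85 y 42.7 mm  F 0.40  ([-0.   1.2  0. ])
```

```bash

python3 -m inch '[[[0,0.15,0],[0,0,0]],[[0,0.3,0],[0,0,0]],[[0,0.3,0],[0,0,0]]]' >/dev/null; python3 feel.py
python3 -m inch '[[[0,0.15,0],[0,0,0]],[[0,0.3,0],[0,0,0]],[[0,0.3,0],[0,0,0]]]' >/dev/null; python3 feel.py w3
```

```text
t 5.25 y 45.6 mm  F 0.70  ([0.2 1.2 0.7])
t 5.65 y 48.4 mm  F 3.05  ([2.8 3.2 3.1])
```

View pics/w3.png

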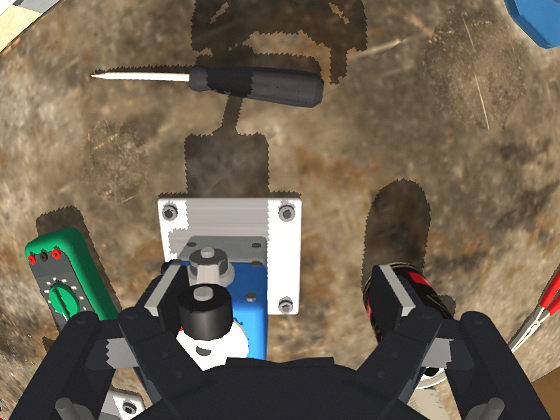

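The roller (205,310) now rides on the pad and hides the pointer behind it, so I go by force. The steep rise has begun at about 46 mm; smaller steps from here.

```bash

for i in 1 2; do python3 -m inch '[[[0,0.1,0],[0,0,0]],[[0,0.2,0],[0,0,0]],[[0,0.2,0],[0,0,0]]]' >/dev/null; python3 feel.py; done
```

```text
t 6.05 y 50.5 mm  F 3.31  ([3.  3.3 3.7])
t 6.45 y 52.3 mm  F 4.65  ([4.5 4.5 4.9])
```

```bash

python3 -m inch '[[[0,0.1,0],[0,0,0]],[[0,0.15,0],[0,0,0]],[[0,0.15,0],[0,0,0]]]' >/dev/null; python3 feel.py
python3 -m inch '[[[0,0.1,0],[0,0,0]],[[0,0.15,0],[0,0,0]],[[0,0.15,0],[0,0,0]]]' >/dev/null; python3 feel.py
```

```text
t 6.85 y 53.7 mm  F 5.47  ([5.2 5.8 5.4])
t 7.25 y 55.6 mm  F 3.82  ([4.5 3.1 3.9])
```

```bash

python3 -m inch '[[[0,0.1,0],[0,0,0]],[[0,0.1,0],[0,0,0]],[[0,0.1,0],[0,0,0]]]' >/dev/null; python3 feel.py
python3 -m inch '[[[0,0.1,0],[0,0,0]],[[0,0.1,0],[0,0,0]],[[0,0.1,0],[0,0,0]]]' >/dev/null; python3 feel.py w4
python3 - <<'E'
from h import *
t=shot('top')['pixels'][195:245,230:290,::-1];s=shot('side')['pixels'][185:235,250:310,::-1];w=cv2.imread('pics/w4.png')[230:410,100:316]
b=[cv2.resize(i,(360,300),interpolation=cv2.INTER_CUBIC) for i in (t,s)]
cv2.imwrite('pics/m1.png',np.vstack([np.hstack(b),np.hstack([cv2.resize(w,(360,300)),b[0]*0])]))
E
```

```text
t 7.65 y 56.8 mm  F 3.19  ([3.  3.6 3. ])
t 8.05 y 57.8 mm  F 2.81  ([2.2 3.6 2.7])
```

View pics/m1.png

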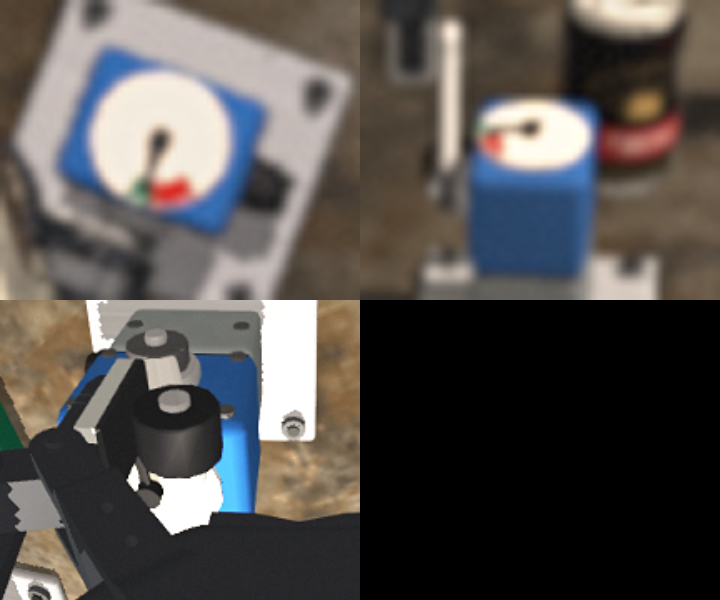

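The top view shows the pointer (tip about 148,195 in the crop) in the middle of the green, short of the red, so the switch is tripped left. Hold briefly, let it back, and verify.

```bash

python3 -m inch '[[[0,0,0],[0,0,0]],[[0,0,0],[0,0,0]],[[0,0,0],[0,0,0]],[[0,0,0],[0,0,0]],[[0,-0.6,0],[0,0,0]],[[0,-1.4,0],[0,0,0]],[[0,-2.2,0],[0,0,0]],[[0,-3,0],[0,0,0]],[[0,-4,0],[0,0,0]],[[0,-5,0],[0,0,0]],[[0,-5.8,0],[0,0,0]],[[0,-5.8,0],[0,0,0]],[[0,-5.8,0],[0,0,0]],[[0,-5.8,0],[0,0,0]],[[0,-5.8,0],[0,0,0]]]' >/dev/null; python3 feel.py w5
python3 - <<'E'
from h import *
t=shot('top')['pixels'][195:245,230:290,::-1];w=cv2.imread('pics/w5.png')[200:380,180:396]
cv2.imwrite('pics/m2.png',np.hstack([cv2.resize(i,(360,300),interpolation=cv2.INTER_CUBIC) for i in (t,w)]))
E
```

```text
t 9.55 y 0.0 mm  F -0.02  ([ 0.4 -0.4 -0. ])
```

View pics/m2.png

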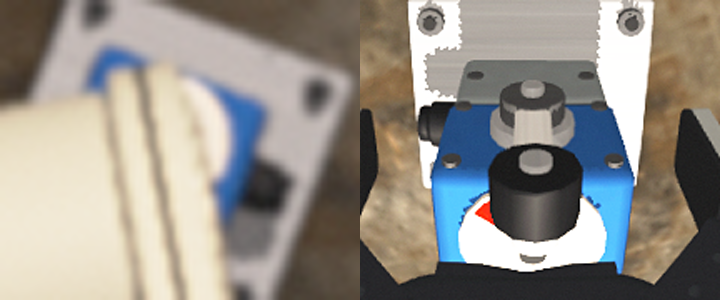

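The wrist view shows the roller upright, centred and free between the pads; the top view is hidden by the robot arm. Now the right side; the left clicked early (about 23 mm travel), so I expect this one late.

```bash

python3 -m inch '[[[0,-1,0],[0,0,0]],[[0,-2,0],[0,0,0]],[[0,-2.8,0],[0,0,0]],[[0,-3.2,0],[0,0,0]],[[0,-3.6,0],[0,0,0]],[[0,-4,0],[0,0,0]],[[0,-4,0],[0,0,0]],[[0,-4,0],[0,0,0]]]' >/dev/null; python3 feel.py
python3 -m inch '[[[0,-0.2,0],[0,0,0]],[[0,-0.5,0],[0,0,0]],[[0,-0.5,0],[0,0,0]]]' >/dev/null; python3 feel.py
python3 -m inch '[[[0,-0.2,0],[0,0,0]],[[0,-0.5,0],[0,0,0]],[[0,-0.5,0],[0,0,0]]]' >/dev/null; python3 feel.py
```

```text
t 10.42 y -40.2 mm  F -1.09  ([-1.  -1.5 -0.7])
t 10.82 y -45.5 mm  F -1.71  ([-2.3 -1.4 -1.5])
t 11.22 y -50.6 mm  F -1.40  ([-1.  -1.5 -1.7])
```

```bash

python3 -m inch '[[[0,-0.2,0],[0,0,0]],[[0,-0.4,0],[0,0,0]],[[0,-0.4,0],[0,0,0]]]' >/dev/null; python3 feel.py
python3 -m inch '[[[0,-0.2,0],[0,0,0]],[[0,-0.4,0],[0,0,0]],[[0,-0.4,0],[0,0,0]]]' >/dev/null; python3 feel.py
python3 -m inch '[[[0,-0.2,0],[0,0,0]],[[0,-0.4,0],[0,0,0]],[[0,-0.4,0],[0,0,0]]]' >/dev/null; python3 feel.py w6
```

```text
t 11.62 y -54.5 mm  F -2.40  ([-2.3 -2.3 -2.6])
t 12.02 y -58.5 mm  F -2.55  ([-2.4 -2.9 -2.4])
t 12.42 y -62.4 mm  F -3.66  ([-3.7 -4.1 -3.2])
```

```bash

for i in 1 2; do python3 -m inch '[[[0,-0.1,0],[0,0,0]],[[0,-0.2,0],[0,0,0]],[[0,-0.2,0],[0,0,0]]]' >/dev/null; python3 feel.py; done
```

```text
t 12.82 y -64.3 mm  F -4.89  ([-4.2 -4.9 -5.5])
t 13.22 y -65.8 mm  F -6.35  ([-5.6 -6.  -7.4])
```

```bash

python3 -m inch '[[[0,-0.1,0],[0,0,0]],[[0,-0.15,0],[0,0,0]],[[0,-0.15,0],[0,0,0]]]' >/dev/null; python3 feel.py
python3 -m inch '[[[0,-0.1,0],[0,0,0]],[[0,-0.15,0],[0,0,0]],[[0,-0.15,0],[0,0,0]]]' >/dev/null; python3 feel.py w6
```

```text
t 13.62 y -67.0 mm  F -8.05  ([-7.9 -8.  -8.3])
t 14.02 y -68.2 mm  F -9.10  ([-8.7 -9.5 -9.1])
```

```bash

python3 -m inch '[[[0,-0.1,0],[0,0,0]],[[0,-0.1,0],[0,0,0]],[[0,-0.1,0],[0,0,0]]]' >/dev/null; python3 feel.py
python3 -m inch '[[[0,-0.1,0],[0,0,0]],[[0,-0.1,0],[0,0,0]],[[0,-0.1,0],[0,0,0]]]' >/dev/null; python3 feel.py w6
```

```text
t 14.42 y -68.9 mm  F -10.30  ([-11.1  -9.5 -10.4])
t 14.82 y -69.5 mm  F -10.43  ([-11.  -10.3 -10. ])
```

```bash

python3 -m inch '[[[0,-0.1,0],[0,0,0]],[[0,-0.1,0],[0,0,0]],[[0,-0.1,0],[0,0,0]]]' >/dev/null; python3 feel.py
python3 -m inch '[[[0,-0.1,0],[0,0,0]],[[0,-0.1,0],[0,0,0]],[[0,-0.1,0],[0,0,0]]]' >/dev/null; python3 feel.py w7
```

```text
t 15.22 y -70.3 mm  F -11.53  ([-11.  -11.2 -12.4])
t 15.62 y -71.3 mm  F -11.80  ([-12.1 -11.8 -11.4])
```

```bash

python3 -m inch '[[[0,-0.1,0],[0,0,0]],[[0,-0.1,0],[0,0,0]],[[0,-0.1,0],[0,0,0]]]' >/dev/null; python3 feel.py w8
```

```text
t 16.02 y -72.9 mm  F -9.83  ([-9.8 -9.9 -9.8])
```

```bash

python3 -m inch '[[[0,-0.1,0],[0,0,0]],[[0,-0.1,0],[0,0,0]],[[0,-0.1,0],[0,0,0]]]' >/dev/null; python3 feel.py w9
python3 - <<'E'
from h import *
t=shot('top')['pixels'][195:245,230:290,::-1];s=shot('side')['pixels'][185:235,250:310,::-1];w=cv2.imread('pics/w9.png')[200:380,240:456]
b=[cv2.resize(i,(360,300),interpolation=cv2.INTER_CUBIC) for i in (t,s,w)]
cv2.imwrite('pics/m3.png',np.vstack([np.hstack(b[:2]),np.hstack([b[2],b[0]*0])]))
E
```

```text
t 16.42 y -74.1 mm  F -9.09  ([-9.7 -8.9 -8.7])
```

View pics/m3.png

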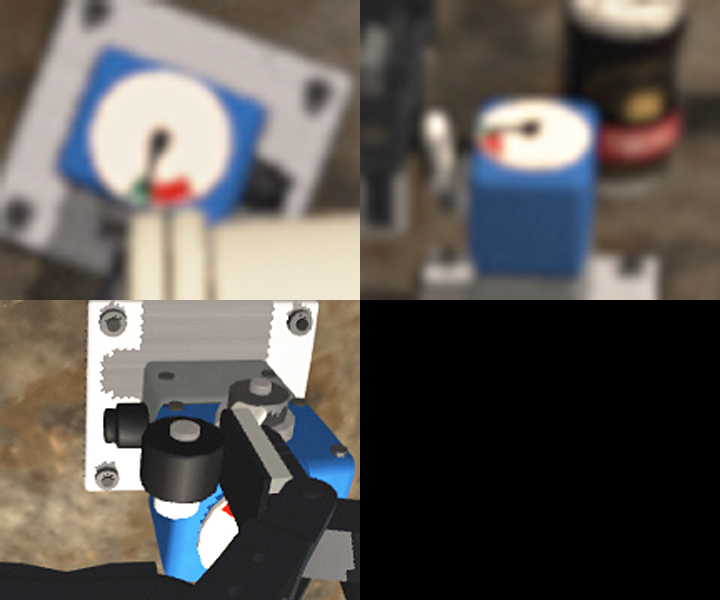

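The top view shows the pointer tip (about 148,190) on the green again, clear of the red, with the arm well over to the right. Hold, release to centre, then lift away.

```bash

python3 -m inch '[[[0,0,0],[0,0,0]],[[0,0,0],[0,0,0]],[[0,0,0],[0,0,0]],[[0,0,0],[0,0,0]],[[0,0,0],[0,0,0]],[[0,0,0],[0,0,0]],[[0,0.6,0],[0,0,0]],[[0,1.4,0],[0,0,0]],[[0,2.2,0],[0,0,0]],[[0,3,0],[0,0,0]],[[0,4,0],[0,0,0]],[[0,5,0],[0,0,0]],[[0,6,0],[0,0,0]],[[0,7,0],[0,0,0]],[[0,7.4,0],[0,0,0]],[[0,7.4,0],[0,0,0]],[[0,7.4,0],[0,0,0]]]' >/dev/null; python3 feel.py
python3 -m inch '[[[0,0,-2],[0,0,0]],[[0,0,-5],[0,0,0]],[[0,0,-8],[0,0,0]],[[0,0,-10],[0,0,0]],[[0,0,-10],[0,0,0]],[[0,0,-10],[0,0,0]],[[0,0,-10],[0,0,0]],[[0,0,-10],[0,0,0]]]'
python3 - <<'E'
from h import *
c=shot('wrist');r=[(np.round(x['rect']),round(x['score'],2)) for x in arm.look_for('wrist','roller')];p=[(np.round(x['rect']),round(x['score'],2)) for x in arm.look_for('wrist','pointer')]
print(r,p)
E
```

```text
t 18.08 y -1.7 mm  F -0.24  ([-0.5 -0.1 -0.1])
t: 18.75
ee_pos: [0.472, 0.0844, 0.2309]
orientation: [-0.001, 0.189, 0.982, -0.001]
wrist_force: [-0.5, 0.5, -0.1]
opening: 0.999
grip_force: 0.0
[(array([267., 206., 307., 256.]), 0.82), (array([101., 405., 124., 420.]), 0.81)] [(array([282., 258., 302., 280.]), 0.73)]
```

Roller and pointer are back where they were at the start, apart from the tool's own 2 mm offset.

```bash
python3 -c "from station import arm;print(arm.sign_off())"
```

```text
the job is handed in; nothing more can be done
None
```

The switch was pushed left until it clicked, let back upright, then pushed right until it clicked and released; the pointer was on green and short of the red in the camera views at both clicks, the multimeter, can and screwdriver were never approached, and the job is handed in at about 19 s (no verdict was returned).

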